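# Cut the supply and show which capacitor goes where

## Task

Make the fan motor safe and show the apprentice which part goes where: with a fingertip push the left-hand toggle on the black panel (left as seen from the robot) fully over, away from the robot. Then point straight down at the taller of the two capacitors, fingertips centred two or three centimetres above it, for two seconds, and after that likewise at the mouth of the empty round clip on the motor housing, finishing still pointing there. Never touch the tall capacitor or the housing, pick nothing up, do not point at the shorter capacitor, and leave the other toggle and everything else where it is.

Things in the scene. Friction and masses are not known exactly. Their poses are not given: they have to be found in the camera images.
- panel: Black switch panel fixed near the bench's far edge, 100 (x) x 180 (y) x 30 mm high. Origin: centre of its underside, on the bench (z = 0). x points roughly away from the robot, y to its left. Two toggle blocks, 70 (x) x 50 (y) mm, tops 55 mm above the bench, stand on it at y = +42 (left) and -42 mm (right); the hinges lie along y at x = 0, 52 mm above the bench, in bosses that rise to 65 mm.
- toggle_left (a joint): Left-hand toggle (panel y = +42 mm): angle in rad, 0 = leaning about 29 degrees towards the robot (panel -x), 1.0 = end stop, leaning 29 degrees away from the robot (panel +x). Starts between 0 and 0.25. Dry friction of 0.06 N m (about 1.2 N at the ball); no spring, it stays where it is left.
- toggle_left_tip (a point): Centre of the 26 mm steel ball at the end of the left toggle's 10 mm thick bar, 50 mm from the hinge; swings from panel x = -24 mm to +24 mm, 96 to 102 mm above the bench.
- toggle_right (a joint): Right-hand toggle (panel y = -42 mm), the same make and the same values; starts at 0 and is to stay there.
- tall_capacitor: Taller capacitor: upright blue plastic cylinder, 36 mm diameter, 75 mm tall, loose, about 90 g. Two steel terminals stand 8 mm above its top, 7 mm either side of the axis. Origin: centre of its underside, on the bench (z = 0). 
- tall_top (a point): Centre of the tall capacitor's top face, 75 mm above the bench, on its axis; z up.
- short_capacitor: Shorter capacitor: same blue plastic and 36 mm diameter, 45 mm tall, with the same 8 mm terminals; loose. The two capacitors may stand in either place. Origin: centre of its underside, on the bench (z = 0). 
- short_top (a point): Centre of the short capacitor's top face, 45 mm above the bench; z up.
- housing: Grey plastic fan motor housing, loose, about 0.9 kg: drum of 130 mm diameter, 55 mm high, boss and steel shaft in the middle up to 75 mm. From the drum a 52 mm wide, 25 mm high foot runs out along the body's +x to 125 mm from the axis and carries the empty capacitor clip. Origin: centre of its underside, on the bench (z = 0). The origin is on the drum's axis.
- clip_mouth (a point): Centre of the mouth of the empty clip, an upright open round cup on the housing's foot, 47 mm outside, 41 mm inside, 31 mm deep; the rim is 60 mm above the bench and 100 mm from the drum's axis along the housing's +x; z up.
- screwdriver: Steel Phillips screwdriver, 200 mm long, lying along its x axis; loose bystander. Origin: middle of its underside.
- dish: White ceramic dish, 100 mm across, 22 mm high; loose bystander. Origin: centre of its underside, on the bench (z = 0). 
- puller: Small two-leg aluminium bearing puller lying flat, about 125 x 90 x 16 mm; loose bystander. Origin: centre of its underside, on the bench (z = 0). 
There are look-alikes about, which are no part of the job. Leave any pink look-alike of the panel alone.

How it is judged:
By the outcome, as a careful person would: the job done as asked, in the order asked, and still so for the second after the job is handed in, with the robot touching nothing.
It also fails if it takes over 51 s, if anything falls off the work surface, if the arm or the gripper's body presses on something with over 40 N, if the wrist force passes 120 N, or if a joint passes its speed limit or range.

## Robot

A 6-joint arm with a two-finger parallel gripper is mounted at the origin on the work surface. World frame = base frame: x ahead of the robot, y to its left, z up, the work surface at z = 0. Lengths are in m, angles in degrees, forces in N, time in s.
With the tool pointing down it reaches from about 0.35 to 0.775 m from the base axis. Payload 7.3 kg.
Tool frame: the origin (TCP) lies between the finger pads, 19 mm behind the fingertips; this is the grasp point; z points along the fingers, y is the line along which they close (so a half turn about z gives the same grasp; the last joint's range is limited). The gripper opens to 92 mm and grips with 3 to 60 N. Pads are 19 mm wide; open, the fingers measure 130 mm over their backs; the gripper's body (75 mm by 190 mm) begins 47 mm behind the grasp point.
Start: joints at [-8.365, 19.595, 87.324, -0, 73.075, -8.365], TCP at [0.525, 0, 0.246] pointing down, gripper open.
Joint ranges: [-145.02, 145.02], [-44.19, 115.74], [2.07, 154.8], [-57.11, 237.11], [16.16, 152.29], [-177.93, 177.93]. Speed limits (degrees/s): [147.25, 147.25, 180, 180, 180, 180].

## Interface

Orientations are given as a 3x3 rotation matrix whose columns are the frame's x, y, z axes.
In Python, from cell import manip, fingers, solve_ik, cams, ticket gives the robot as it stands. Calls block until the motion is done:
- manip.goto(position, orientation): joint-space move of the TCP to a pose.
- manip.move_linear(position, rotation=None, feed=0.15, threshold=None): straight line of the TCP; rotation=None keeps the orientation; feed is the mean speed in m/s. With threshold (N) it stops when the force on the tool has changed by that much, and returns True; else False.
- manip.goto_joints(angles): joint-space move.
- fingers.command_gripper(opening, grasp_force=None): finger opening in m; grasp_force is the grip in N (None keeps the last); returns when the fingers have stopped.
- manip.pause(seconds).
- solve_ik(position, orientation): joint angles nearest the present ones, or None.
- cams.capture(name): name is "scene" or "side" or "wrist"; returns (picture, depth): 384x512x3 uint8, red, green, blue; 384x512 float32, m along the optical axis (not along the pixel's ray), 0 where there is no reading.
- cams.camera_info(name): a dict with "camera_matrix" (3x3 intrinsics, pixels), "dist_coeffs" ([k1, k2, p1, p2, k3] as OpenCV has them; the pictures are not rectified), "T" (4x4, takes a point from camera to world coordinates). Camera axes: x right, y down, z forward; pixel columns grow to the right and rows downward; lengths in m; the calibration is good to about 2 mm. A picture is of the moment at which its call begins: read the wrist's pose just before it. camera_info takes no time and is no camera call; for the wrist camera it gives the pose at the moment of the call.
A pose or a line that the arm cannot do raises manip.Unreachable and nothing moves.
- ticket.sign_off(): hands the job in; it is judged then, once.
Readings, each from a call of its own:
- manip.read_time(): time.
- manip.read_joints(): joint angles.
- manip.read_qd(): joint speeds.
- manip.read_tau(): joint torques, N m.
- manip.read_eef_pos(): TCP position.
- manip.read_tcp_rot(): TCP orientation.
- manip.read_contact_force(): force on the tool from outside, world axes, zero at the start.
- manip.read_wrist_torque(): the same for the moment, N m.
- manip.read_gripper_width(): finger opening in m.
- manip.read_finger_force(): force on a finger pad.
Only numpy, scipy, OpenCV 4.12 (cv2) and the standard library are available. Lean on these libraries where they do the work, as an engineer would, in place of code of your own. Each camera call takes 0.05 s, during which the arm holds its last target. There are 200 camera calls.

## Working session

There is one attempt and no reset: what is moved stays moved. The work goes in short steps, each a Python script; the robot and the scene stay as the last script left them, time stands still between calls to the robot, and variables do not carry over. Pictures are saved under pics/ and viewed, at most 10 in all, crops included, and the job is handed in when it is done.

```bash
mkdir -p pics; cat > h.py <<'E'
import numpy as np, cv2
from cell import manip, fingers, solve_ik, cams, ticket
def save(n):
    im,d=cams.capture(n); i=cams.camera_info(n)
    np.savez(f'pics/{n}.npz',im=im,d=d,K=i['camera_matrix'],D=i['dist_coeffs'],T=i['T'])
    return im
def cloud(n):
    z=np.load(f'pics/{n}.npz'); h,w=z['d'].shape
    uv=np.stack(np.meshgrid(np.arange(w),np.arange(h)),-1).reshape(-1,1,2).astype(np.float64)
    r=cv2.undistortPoints(uv,z['K'],z['D']).reshape(h,w,2)
    d=z['d'].astype(float)
    P=np.dstack([r*d[...,None],d])
    P=P@z['T'][:3,:3].T+z['T'][:3,3]; P[d==0]=np.nan
    return z['im'],P
E
python3 - <<'E'
from h import *
for n in ("scene","side"):
    im=save(n); cv2.imwrite(f'pics/{n}0.png',cv2.resize(im[...,::-1],(800,600),interpolation=cv2.INTER_CUBIC))
    print(n,np.round(cams.camera_info(n)['T'],2).tolist())
print(manip.read_time())
E
```

```text
scene [[0.49, 0.54, -0.68, 1.13], [0.87, -0.3, 0.39, -0.46], [0.01, -0.79, -0.62, 0.65], [0.0, 0.0, 0.0, 1.0]]
side [[-0.98, -0.13, 0.13, 0.36], [-0.18, 0.69, -0.7, 0.66], [0.0, -0.71, -0.7, 0.85], [0.0, 0.0, 0.0, 1.0]]
0.1
```

View pics/scene0.png

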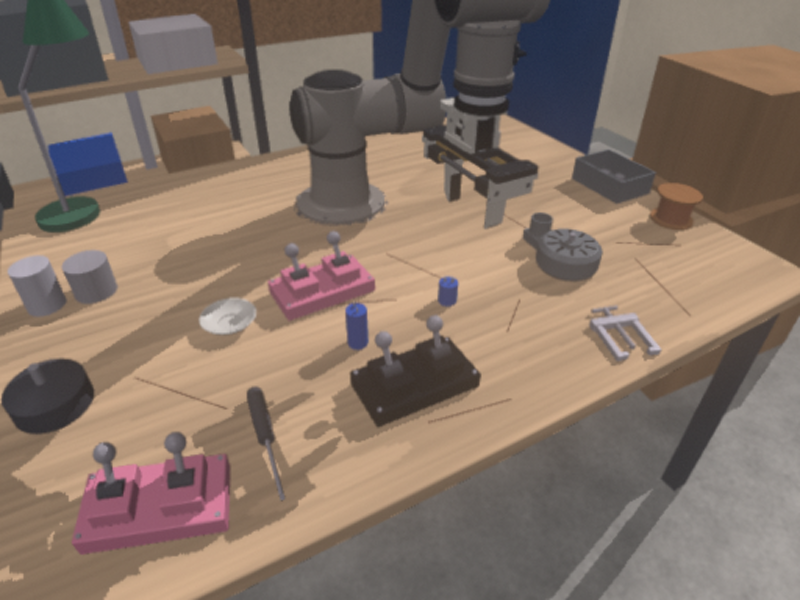

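View pics/side0.png

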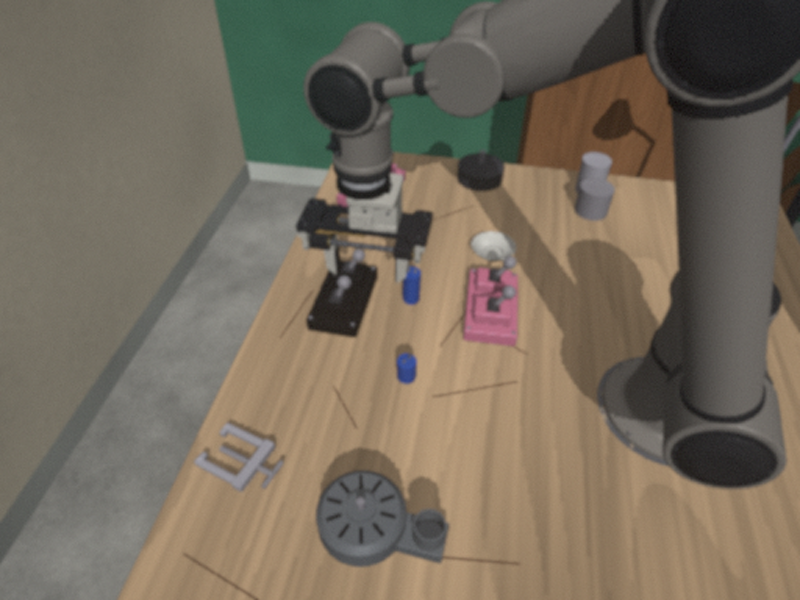

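The scene picture looks back at the robot, so the robot's left (+y) is on the right of the picture.

Candidates in scene pixels:
- **Toggles:** black panel's left ball at (435,324) and right ball at (384,340). The pink panels at (320,285) and (155,500) are look-alikes.
- **Capacitors:** tall at (357,327), short at (448,292). The grey cups at (37,285) and (90,277) are bystanders.
- **Clip:** (541,225) in scene, (429,525) in side.

I choose the ball at (435,324), the capacitor at (357,327) and the clip at (541,225). Next I measure them and check them in a crop.

```bash
python3 - <<'E'
from h import *
for n in ("scene","side"):
    im,P=cloud(n); hsv=cv2.cvtColor(im,cv2.COLOR_RGB2HSV); X,Y,Z=P[...,0],P[...,1],P[...,2]
    ws=(X>.3)&(X<.9)&(abs(Y)<.5)&(Z<.15)
    blue=ws&(hsv[...,0]>105)&(hsv[...,0]<130)&(hsv[...,1]>130)
    k,l,s,c=cv2.connectedComponentsWithStats(blue.astype(np.uint8))
    for i in range(1,k):
        if s[i,4]>30:
            q=P[l==i]; zt=np.percentile(q[:,2],97); t=q[q[:,2]>zt-.006]
            # circle fit, r=18mm, on side points
            from scipy.optimize import least_squares
            sd=q[(q[:,2]<zt-.01)&(q[:,2]>.01)]
            cam=np.load(f'pics/{n}.npz')['T'][:2,3]; m=sd[:,:2].mean(0); v=(m-cam)/np.linalg.norm(m-cam)
            f=least_squares(lambda p:np.hypot(*(sd[:,:2]-p).T)-.018,m+.015*v,loss='soft_l1',f_scale=.002)
            print(n,'blue',c[i].round(),s[i,4],'ztop',zt.round(3),'topmean',t.mean(0).round(4),'sidefit',f.x.round(4))
    dark=ws&(hsv[...,2]<60)&(Z>.015)&(Z<.07)
    k,l,s,c=cv2.connectedComponentsWithStats(dark.astype(np.uint8))
    for i in range(1,k):
        if s[i,4]>150:
            q=P[l==i]; t=q[abs(q[:,2]-.03)<.005]; 
            r=cv2.minAreaRect(t[:,:2].astype(np.float32)*1000) if len(t)>5 else None
            print(n,'dark',c[i].round(),s[i,4],len(t),r)
sc=cloud('scene'); sd=cloud('side')
for nm,(im,P),uv in (('Lball',sc,(435,323)),('Rball',sc,(384,339)),('Lball',sd,(344,283)),('clipS',sc,(541,219)),('shaft',sc,(570,238)),('shaft',sd,(361,503))):
    u,v=[int(a*.64) for a in uv]; w=P[v-3:v+4,u-3:u+4].reshape(-1,3); print(nm,np.nanmedian(w,0).round(4),np.nanmax(w[:,2]).round(4))
a=cv2.resize(sc[0][185:260,210:315],(800,571),interpolation=cv2.INTER_CUBIC)[:, :,::-1]
b=cv2.resize(sd[0][290:370,190:295],(394,300),interpolation=cv2.INTER_CUBIC)[:, :,::-1]
c=cv2.resize(sd[0][155:220,190:275],(394,300),interpolation=cv2.INTER_CUBIC)[:, :,::-1]
d=cv2.resize(sc[0][130:190,325:395],(394,300),interpolation=cv2.INTER_CUBIC)[:, :,::-1]
a=cv2.resize(a,(394,300)); cv2.imwrite('pics/crop1.png',np.vstack([np.hstack([a,c]),np.hstack([d,b])]))
E
```

```text
side blue [263. 183.] 151 ztop 0.077 topmean [ 0.4767 -0.1754  0.0752] sidefit [ 0.4795 -0.1852]
side blue [260. 235.] 132 ztop 0.048 topmean [0.4551 0.0191 0.046 ] sidefit [0.4552 0.0134]
side dark [219. 192.] 1097 496 ((610.7596435546875, -143.86277770996094), (174.2039031982422, 96.72915649414062), 88.30394744873047)
Lball [ 0.6036 -0.1102  0.1074] 0.1122
Rball [ 0.5947 -0.1932  0.1046] 0.1087
Lball [ 0.5932 -0.0982  0.1056] 0.114
clipS [0.3616 0.3176 0.0515] 0.0596
shaft [0.4732 0.2934 0.0622] 0.075
shaft [0.4711 0.2983 0.0725] 0.0783
```

View pics/crop1.png

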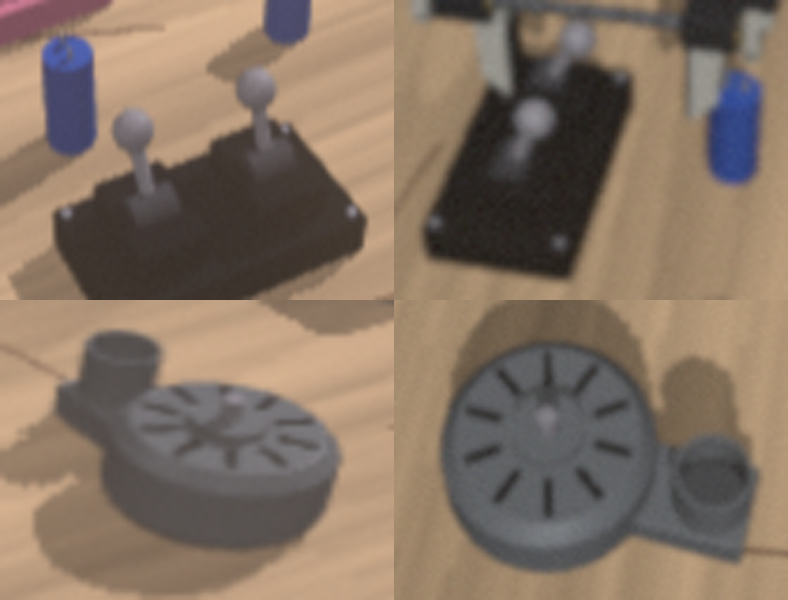

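The crop confirms the choice. The black panel has its left toggle at the top right of the first tile, the tall capacitor stands on the far left beside the panel, and the empty cup is on the housing foot. I'll refine with the wrist camera.

```bash
python3 - <<'E'
from h import *
R=np.array([[1,0,0],[0,-1,0],[0,0,-1.]])
print(np.round(manip.read_tcp_rot(),2).tolist(), cams.camera_info('wrist')['T'].round(3).tolist())
fingers.command_gripper(0.0)
manip.goto([.50,-.10,.32],manip.read_tcp_rot())
im=save('wrist'); print(manip.read_time(),manip.read_gripper_width(), cams.camera_info('wrist')['T'].round(3).tolist())
cv2.imwrite('pics/w0.png',cv2.resize(im[...,::-1],(800,600),interpolation=cv2.INTER_CUBIC))
E
```

```text
[[0.0, 1.0, -0.0], [1.0, -0.0, 0.0], [0.0, -0.0, -1.0]] [[1.0, 0.002, -0.001, 0.525], [0.001, -0.954, -0.3, 0.081], [-0.002, 0.3, -0.954, 0.384], [0.0, 0.0, 0.0, 1.0]]
2.1667 0.0005793195316137077 [[1.0, 0.002, -0.001, 0.5], [0.001, -0.954, -0.299, -0.018], [-0.002, 0.299, -0.954, 0.458], [0.0, 0.0, 0.0, 1.0]]
```

View pics/w0.png

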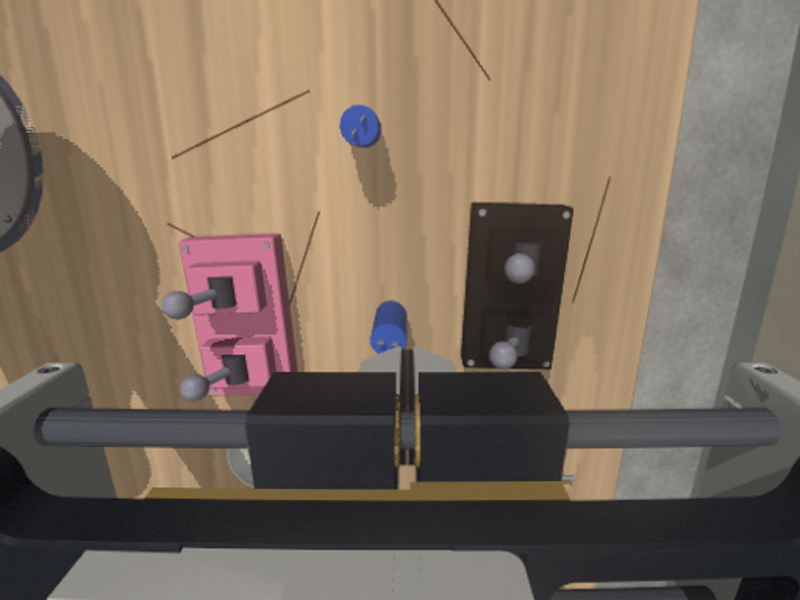

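The wrist view shows the left ball at (519,268), the right ball at (502,354), the tall capacitor's top at (389,338), partly hidden, and the short one at (360,125). Now I compute the left ball's position and the panel's pose, then push.

```bash
cat >> h.py <<'E'
def ray(n,uv,z):
    q=np.load(f'pics/{n}.npz'); p=cv2.undistortPoints(np.array([[uv]],float),q['K'],q['D'])[0,0]
    v=q['T'][:3,:3]@[*p,1]; o=q['T'][:3,3]; return o+v*(z-o[2])/v[2]
E
python3 - <<'E'
from h import *
s=.64
for nm,uv,z in (('L',(519,268),.098),('R',(502,354),.096),('tall',(389,338),.075),('c1',(482,213),.03),('c2',(566,215),.03),('c3',(546,364),.03),('c4',(469,361),.03)):
    print(nm,ray('wrist',(uv[0]*s,uv[1]*s),z).round(4))
Ry=np.array([[1,0,0],[0,-1,0],[0,0,-1.]])
for S in (Ry,Ry@np.diag([-1,-1,1])): print(solve_ik([.54,-.1,.15],S))
E
```

```text
L [ 0.5976 -0.1053  0.098 ]
R [ 0.5889 -0.188   0.096 ]
tall [ 0.4829 -0.181   0.075 ]
c1 [ 0.5747 -0.0657  0.03  ]
c2 [ 0.6588 -0.0672  0.03  ]
c3 [ 0.655  -0.2311  0.03  ]
c4 [ 0.569  -0.2274  0.03  ]
[-1.84881845e+01  2.74202944e+01  9.12554490e+01 -2.54444375e-14
  6.13242566e+01  7.15118155e+01]
[-1.84881845e+01  2.74202944e+01  9.12554490e+01 -2.54444375e-14
  6.13242566e+01 -1.08488184e+02]
```

```bash
python3 - <<'E'
from h import *
R0=np.array([[0,1,0],[1,0,0],[0,0,-1.]]); Ry=np.array([[1,0,0],[0,-1,0],[0,0,-1.]])
manip.goto([.54,-.105,.17],Ry)
manip.move_linear([.54,-.105,.103],feed=.12)
hit=manip.move_linear([.632,-.108,.103],feed=.05,threshold=10)
print(hit,manip.read_eef_pos().round(4),manip.read_contact_force().round(1),manip.read_time())
manip.move_linear([.56,-.105,.103],feed=.12)
manip.move_linear([.54,-.105,.2],feed=.2)
manip.goto([.48,-.28,.28],R0)
im=save('wrist'); print(manip.read_time())
cv2.imwrite('pics/w1.png',cv2.resize(im[...,::-1],(800,600),interpolation=cv2.INTER_CUBIC))
E
```

```text
True [ 0.6161 -0.1072  0.1017] [-1.5  0.2  1.3] 5.6833
8.6583
```

View pics/w1.png

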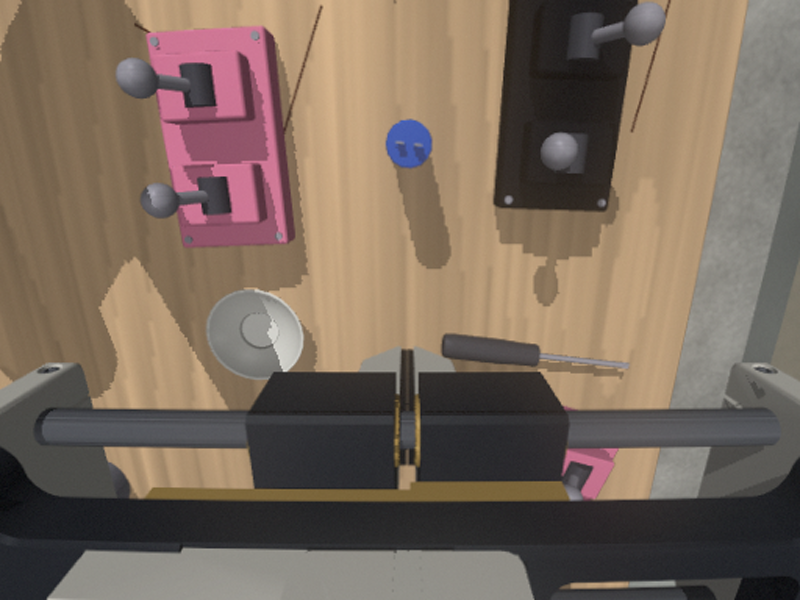

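The left ball is now over at (644,23), the right one is unmoved at (559,151), and the tall capacitor's top is centred at (409,144).

```bash
python3 - <<'E'
from h import *
s=.64
for nm,uv,z in (('L',(644,23),.096),('R',(559,151),.096),('tall',(409,144),.075),('c3',(602,203),.03),('c4',(509,200),.03)):
    print(nm,ray('wrist',(uv[0]*s,uv[1]*s),z).round(4))
im,P=cloud('wrist'); hsv=cv2.cvtColor(im,cv2.COLOR_RGB2HSV)
m=(hsv[...,0]>105)&(hsv[...,0]<130)&(hsv[...,1]>130)&(P[...,2]>.06)
print(m.sum(),P[m].mean(0).round(4),np.median(P[m],0).round(4)); v,u=np.nonzero(m); print((u.min()+u.max())/2,(v.min()+v.max())/2)
v0,u0=int(23*s),int(644*s); w=P[v0-8:v0+9,u0-8:u0+9].reshape(-1,3);w=w[w[:,2]>.08]; print(w.mean(0),w.max(0))
E
```

```text
L [ 0.6402 -0.1067  0.096 ]
R [ 0.5902 -0.19    0.096 ]
tall [ 0.4821 -0.1849  0.075 ]
c3 [ 0.6563 -0.2323  0.03  ]
c4 [ 0.5719 -0.2302  0.03  ]
552 [ 0.4808 -0.1835  0.0763] [ 0.4812 -0.1824  0.0753]
137.5 197.0
[ 0.635051   -0.108836    0.10581616] [ 0.64508823 -0.09868175  0.11064773]
```

```bash
python3 - <<'E'
from h import *
R0=np.array([[0,1,0],[1,0,0],[0,0,-1.]])
manip.goto([.4818,-.1845,.2],R0)
manip.move_linear([.4818,-.1845,.119],feed=.12)
t=manip.read_time(); print(manip.read_eef_pos().round(4)); manip.pause(2.5); print(t,manip.read_time(),manip.read_eef_pos().round(4))
manip.move_linear([.4818,-.1845,.28],feed=.2)
manip.goto([.40,.19,.30],R0)
im=save('wrist'); print(manip.read_time())
cv2.imwrite('pics/w2.png',cv2.resize(im[...,::-1],(800,600),interpolation=cv2.INTER_CUBIC))
E
```

```text
[ 0.4823 -0.1851  0.1198]
10.05 12.55 [ 0.4818 -0.1845  0.119 ]
14.9917
```

View pics/w2.png

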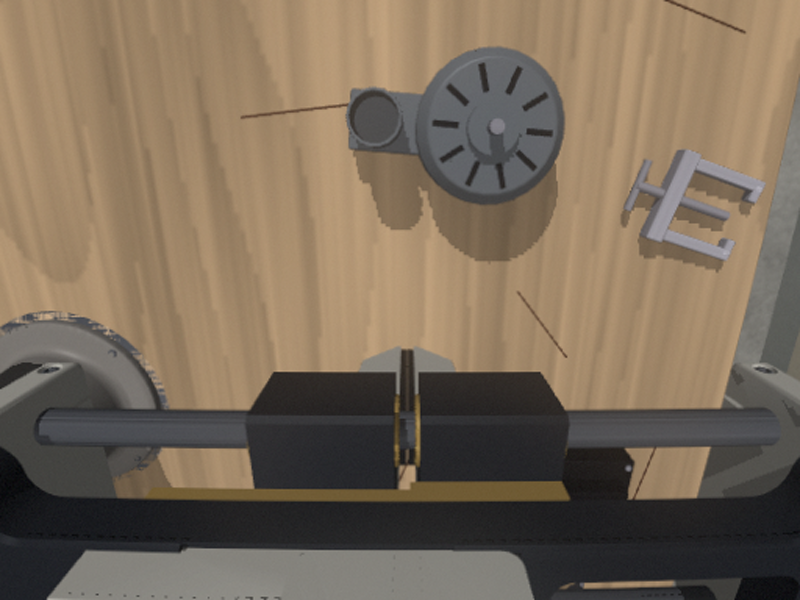

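The clip's rim spans (347–404, 88–146), so its centre is at (376,117). The shaft top is at (497,126).

```bash
python3 - <<'E'
from h import *
R0=np.array([[0,1,0],[1,0,0],[0,0,-1.]])
c=ray('wrist',(376*.64,117*.64),.06); a=ray('wrist',(497*.64,126*.64),.075); d=np.linalg.norm((c-a)[:2]); print(c,a,d)
c2=a[:2]+(c-a)[:2]/d*.1; p=(c[:2]+c2)/2; print(p)
assert abs(d-.1)<.006
manip.goto([*p,.2],R0)
manip.move_linear([*p,.104],feed=.12)
manip.pause(2.6); print(manip.read_eef_pos().round(4),manip.read_time(),manip.read_contact_force().round(2))
im1=save('side'); im2=save('scene')
v=np.hstack([im1[150:384,150:350],im2[100:334,200:400]])
cv2.imwrite('pics/end.png',cv2.resize(v[...,::-1],(800,468),interpolation=cv2.INTER_CUBIC))
E
```

```text
[0.37562551 0.30642179 0.06      ] [0.47318226 0.29843946 0.075     ] 0.09788277792824683
[0.37457042 0.30650812]
[0.3746 0.3065 0.104 ] 19.2083 [-0.72 -0.52  0.95]
```

View pics/end.png

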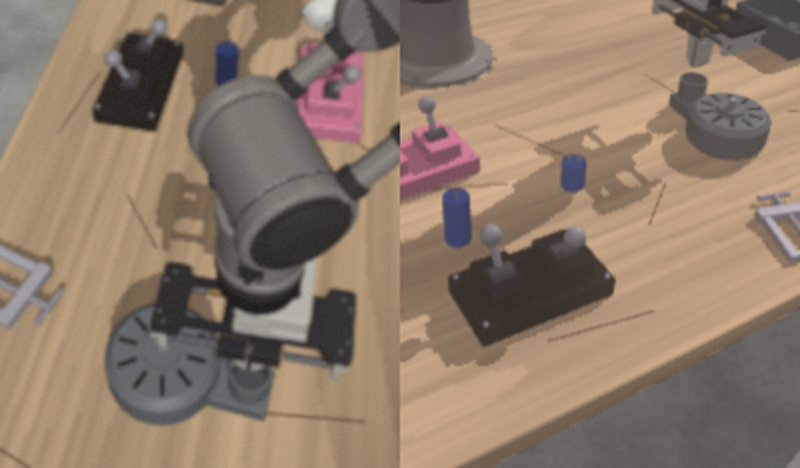

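The left toggle is over at (573,238), the capacitors are standing as before, and the fingertips at (697,60) are hovering over the clip without touching anything.

```bash
python3 -c "
from h import *
print(ticket.sign_off())"
```

```text
the job is handed in; nothing more can be done
None
```

I handed the job in at about 19 s: the left toggle is pushed fully over to its stop, then I pointed at the tall capacitor for 2.5 s, and the arm finished still pointing at the empty clip, about 25 mm above its mouth.

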